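# Pack out and clamp an analyser pump mount, then check it with the test probe

### The job

On the analyser's pump mount, choose packers so that their stack, squarely centred on the saddle and counting any packer already there that you leave in, adds up to 30 mm, then slide the carriage fully home so that they fill the gap under the bridge snugly without being forced. Then turn the wrench clockwise until its neck clicks and bends slightly, no further, and after that push the test probe upright and fully home into the green terminal for about a second and put it back in its stand. Lay every packer not used in the white tray, and leave everything else alone.

Things in the scene. Friction and masses are not known exactly. Their poses are not given: they have to be found in the camera images.
- mount: aluminium pump mount, fixed to the bench (it stands elsewhere, turned a little, each time). Base plate 250 x 120 x 12 mm high with two side wings; its x axis is the direction in which the carriage slides in, under the bridge; z up; origin on the bench, 40 mm beyond the saddle centre of the fully-out carriage
- carriage (a joint): steel carriage sliding along the mount's +x, in m: 0 fully out, 0.10 fully home under the bridge (end stop). About 3 N of friction, stays where left
- saddle (a point): centre of the place for packers on the carriage's top face (32 mm above the bench, moves with the carriage, axes as the mount's). The bar there is 30 mm wide, 76 mm long and 20 mm high above the base plate, so packers overhang it by 7 mm on either side and fingers can go past them
- carriage_knob (a point): top centre of the black upright round knob on the carriage, 20 mm across and 40 mm tall, 75 mm to -x of the saddle: push or pull it to slide the carriage
- bridge_under (a point): centre of the underside of the fixed blue bridge, 63.5 mm above the bench: exactly above the saddle when the carriage is home, and 31.5 mm above it (the gap to be filled). Bridge 60 mm long along x, 114 mm over its two pillars, 90 mm clear between them, top 81.5 mm above the bench
- wrench (a joint): turn of the clamp bolt with the wrench's head, in rad: 0 when the wrench points along the mount's -x, growing clockwise seen from above (handle swinging away from the carriage). It starts anywhere from 0.05 to 0.35; 0.75 is fully tight (solid stop). About 0.2 N m of friction on the way
- click (a joint): breakaway joint in the wrench's neck, 40 mm out from the bolt, in rad: 0 is straight, bends the same way as the bolt turns once the bolt is tight and the set torque of 0.6 N m at the neck (about 6 N at the grip) is reached; it stays where left. Bent by 0.1 it has clicked; 0.6 is its limit, damage from 0.45
- bolt (a point): top centre of the round wrench head on the bolt's upright axis, 70 mm above the bench, 100 mm to the mount's +y of the bridge
- wrench_grip (a point): on the centre line of the red wrench handle, 60 mm above the bench, 110 mm out from the neck joint (150 mm from the bolt). Handle 22 x 22 mm in section, 100 mm long, its free end 40 mm farther out than this point; x axis along the handle, towards the bolt
- terminal_hole0 (a point): centre of the mouth of the round opening (11 mm wide, 33 mm deep, chamfered) in the top of the green terminal block, 46 mm above the bench; block 44 x 44 mm, 112 mm to the mount's -y of the bridge
- probe: test probe, standing in its grey stand: brass pin 8 mm thick and 30 mm long with a bevelled point, then a black collar 22 mm wide and 4 mm high, then a yellow grip 18 mm thick and 70 mm long (whole 104 mm); origin at the point of the pin, z along the probe to the grip
- stand_hole0 (a point): centre of the mouth of the upright 14 mm through hole in the top of the probe stand, 45 mm above the bench; grey block 50 x 50 mm, fixed, elsewhere each time; the probe stands in it with its collar on the top
- red20: red plastic horseshoe packer, a flat U-shaped plate 70 mm long (its x axis, slot open towards -x), 44 mm wide (y) and 20 mm thick (z); 12 mm slot; origin at the centre of its underside; lies flat; on the bench, or absent
- blue15a: blue plastic horseshoe packer, a flat U-shaped plate 70 mm long (its x axis, slot open towards -x), 44 mm wide (y) and 15 mm thick (z); 12 mm slot; origin at the centre of its underside; lies flat; on the bench, or absent
- blue15b: blue plastic horseshoe packer, a flat U-shaped plate 70 mm long (its x axis, slot open towards -x), 44 mm wide (y) and 15 mm thick (z); 12 mm slot; origin at the centre of its underside; lies flat; on the bench, or absent
- yellow10a: yellow plastic horseshoe packer, a flat U-shaped plate 70 mm long (its x axis, slot open towards -x), 44 mm wide (y) and 10 mm thick (z); 12 mm slot; origin at the centre of its underside; lies flat; on the bench, or absent
- yellow10b: yellow plastic horseshoe packer, a flat U-shaped plate 70 mm long (its x axis, slot open towards -x), 44 mm wide (y) and 10 mm thick (z); 12 mm slot; origin at the centre of its underside; lies flat; on the bench, or absent
- green25: green plastic horseshoe packer, a flat U-shaped plate 70 mm long (its x axis, slot open towards -x), 44 mm wide (y) and 25 mm thick (z); 12 mm slot; origin at the centre of its underside; lies flat; on the bench, or absent
- yellow10c: yellow plastic horseshoe packer, a flat U-shaped plate 70 mm long (its x axis, slot open towards -x), 44 mm wide (y) and 10 mm thick (z); 12 mm slot; origin at the centre of its underside; lies flat; already on the carriage, centred on the saddle, or absent. At least five of the seven packers are present and some of them always add up to 30 mm, sometimes only without this one
- tray: white open tray for spare packers, loose on the bench, 170 (x) x 160 (y) mm outside, 28 mm high, walls and floor 4 mm; origin at the centre of its underside
- reagent: white bottle with a blue cap, 56 mm wide, 140 mm high; to be left alone
- pot: small jar with an orange cap, 44 mm wide, 45 mm high; to be left alone
- vial: small jar with a green cap, 32 mm wide, 45 mm high; to be left alone
- bridge: the blue bridge itself, with its two pillars, fixed on the mount; origin on the bench under its middle
Mind the look-alikes: they are no part of the job. Several things have the shape of the tray; the one meant has the colours described above.

How it is judged:
By the outcome, as a careful person would: the job done as asked, in the order asked, and still so for the second after the job is handed in, with the robot touching nothing.
Of red20, blue15a, blue15b, yellow10a, yellow10b, green25, yellow10c only 5 to 7 are there at a start; the rules pass over those that are not, and their reading is None.
At some moment in a run one of green25, tray may be knocked a few centimetres aside while the robot is not near it.
It also fails if it takes over 210 s, if anything falls off the work surface, if the arm or the gripper's body presses on something with over 40 N, if the wrist force passes 120 N, or if a joint passes its speed limit or range.

### The arm

A 6-joint arm with a two-finger parallel gripper is mounted at the origin on the work surface. World frame = base frame: x ahead of the robot, y to its left, z up, the work surface at z = 0. Lengths are in mm, angles in rad, forces in N, time in s.
With the tool pointing down it reaches from about 300 to 775 mm from the base axis. Payload 14.6 kg.
Tool frame: the origin (TCP) lies on the centre line of the jaws, within the pads' length; the fingertips stand 19 mm ahead of it and the grasp point (between the pads) is the TCP (bot.tip_reach is the distance from the TCP to the fingertips, in mm); y points along the fingers, x is the direction in which the jaws open and shut, and the axes are right-handed (so a half turn about y gives the same grasp; the last joint's range is limited). The gripper opens to 85 mm and grips with 20 to 120 N. Pads are 22 mm wide; open, the fingers measure 114 mm over their backs; the gripper's body (76 mm by 85 mm) begins 54 mm behind the grasp point. The pads swing forward as they close: fully open they stand 13 mm farther back than shut.
Start: joints at [-1.385, 0.3, 1.521, -0, 1.321, -0.067], TCP at [137.557, -532.511, 250.281] pointing down, gripper open.
Joint ranges: [-3.03, 3.03], [-0.79, 2.21], [0.23, 2.52], [-1.04, 4.18], [0, 3.07], [-2.55, 2.55]. Speed limits (rad/s): [2.22, 2.22, 2.57, 3.14, 3.14, 3.14].

### API

Orientations are given as a unit quaternion [w, x, y, z].
In Python, from rig import bot gives the robot as it stands. Calls block until the motion is done:
- bot.move_to(position, orientation): joint-space move of the TCP to a pose.
- bot.servo_line(position, attitude=None, speed=150, until_force=None): straight line of the TCP; attitude=None keeps the orientation; speed is the mean speed in mm/s. With until_force (N) it stops when the force on the tool has changed by that much, and returns True; else False.
- bot.move_joints(angles): joint-space move.
- bot.move_gripper(opening, grip_force=None): finger opening in mm; grip_force is the grip in N (None keeps the last); returns when the fingers have stopped.
- bot.dwell(seconds).
- bot.ik(position, orientation): joint angles nearest the present ones, or None.
- bot.read_state(): the state.
- bot.read_camera(name): name is "scene" or "top"; returns a dict with "image" (480x640x3 uint8, blue, green, red), "depth" (480x640 float32, mm along the optical axis (not along the pixel's ray), 0 where there is no reading), "fovy" (degrees; the focal length in pixels is half the picture's height over the tangent of half this angle, whatever the lens; pixels are square), "cx", "cy" (the principal point, pixels), "eye" and "attitude" of the camera in the world. Camera axes: x right, y down, z forward; pixel columns grow to the right and rows downward; lengths in mm; the calibration is good to about 2 mm. A picture is of the moment at which its call begins.
A pose or a line that the arm cannot do raises bot.MotionError and nothing moves.
- bot.finish_job(): hands the job in, once; it reports no verdict.
The state is a dict: "clock": time; "joint_positions": joint angles; "qvel": joint speeds; "effort": joint torques, N m; "ee_pos": TCP position; "tool_rot": TCP orientation; "ft_force": force on the tool from outside, world axes, zero at the start; "moment": the same for the moment, N m; "grip_width": finger opening in mm.
Only numpy, scipy, OpenCV 4.12 (cv2) and the standard library are available. Lean on these libraries where they do the work, as an engineer would, in place of code of your own. Each camera call takes 0.05 s, during which the arm holds its last target. There are 200 camera calls.

## Working session

There is one attempt and no reset: what is moved stays moved. The work goes in short steps, each a Python script; the robot and the scene stay as the last script left them, time stands still between calls to the robot, and variables do not carry over. Pictures are saved under pics/ and viewed, on a budget of 14 in all, crops included, one or two more only if the job needs it, and the job is handed in when it is done.

```bash
mkdir -p pics; ls; cat > h.py <<'E'
import numpy as np, cv2
from rig import bot
from scipy.spatial.transform import Rotation as R
def q2R(q): return R.from_quat([q[1],q[2],q[3],q[0]]).as_matrix()
def cam(n,save=None):
    c=bot.read_camera(n)
    c['f']=c['image'].shape[0]/2/np.tan(np.radians(c['fovy'])/2); 
    a=np.array(c['attitude'],float); c['R']=a if a.shape==(3,3) else q2R(a); c['eye']=np.array(c['eye'],float)
    if save: cv2.imwrite(save,c['image'])
    return c
def ray(c,u,v): return c['R']@np.array([(u-c['cx'])/c['f'],(v-c['cy'])/c['f'],1.])
def onplane(c,u,v,z):
    d=ray(c,u,v); return c['eye']+d*(z-c['eye'][2])/d[2]
def cloud(c):
    v,u=np.mgrid[0:c['depth'].shape[0],0:c['depth'].shape[1]]
    p=np.stack([(u-c['cx'])/c['f'],(v-c['cy'])/c['f'],np.ones(u.shape)],-1)*c['depth'][...,None]
    return p@c['R'].T+c['eye']
def proj(c,p):
    q=c['R'].T@(np.array(p,float)-c['eye']); return c['cx']+c['f']*q[0]/q[2], c['cy']+c['f']*q[1]/q[2]
def down(yaw):
    "tool z down, tool y... yaw = world angle of jaw-opening axis (tool x)?"
    return yaw
E
python3 - <<'E'
from h import *
s=bot.read_state(); print(s)
for n in('scene','top'):
    c=cam(n,f'pics/{n}0.png'); print(n,c['fovy'],c['cx'],c['cy'],c['eye'],c['attitude'],(c['depth']>0).mean())
print(q2R(s['tool_rot']), bot.tip_reach)
E
```

```text
pics
{'clock': 0.0, 'joint_positions': array([-1.38458188e+00,  3.00492137e-01,  1.52162829e+00,  1.51064970e-05,
        1.32071836e+00, -6.66157258e-02]), 'qvel': array([ 0.00095123, -0.00105975,  0.00067627,  0.00080606, -0.00039684,
       -0.00065553]), 'effort': array([-6.39248765e-05, -5.43497086e+01, -3.61793661e+01, -2.27058820e-05,
        4.00283025e-03, -3.18345116e-06]), 'ee_pos': array([ 137.52871255, -532.28780788,  249.68979747]), 'tool_rot': array([ 0.55934476, -0.5587523 ,  0.43329792, -0.4326456 ]), 'ft_force': array([ 0.20707541, -0.7321953 , -0.60390181]), 'moment': array([-0.01422401, -0.03295405,  0.00025902]), 'grip_width': 85.40624391922485}
scene 51.939788719425636 326.181886627586 234.53995482618419 [1330.01374996 -286.26910354  616.61363235] [-0.38943303  0.71823157  0.50342683 -0.28115254] 0.9960286458333333
top 50.52557721469586 309.21280705760665 239.27031736022823 [ 243.26562151  -12.09343915 1336.67930854] [ 0.06608893 -0.70000426  0.70797356 -0.06633047] 0.9960188802083333
[[ 2.50141391e-01 -2.16324738e-04  9.68209294e-01]
 [-9.68208521e-01  1.22729489e-03  2.50141466e-01]
 [-1.24239011e-03 -9.99999223e-01  9.75497975e-05]] 19.0
```

View pics/top0.png

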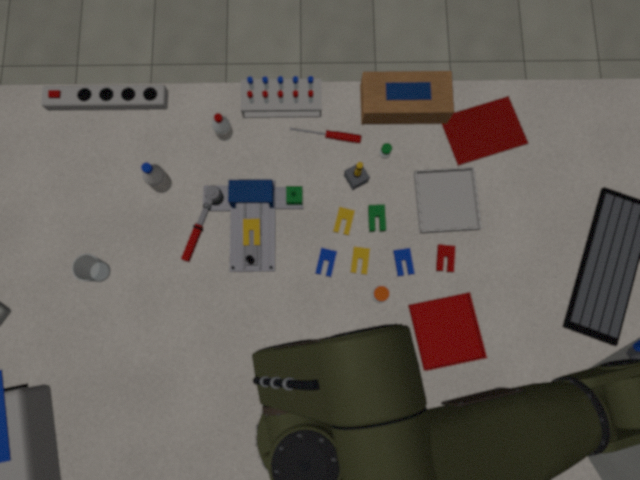

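View pics/scene0.png

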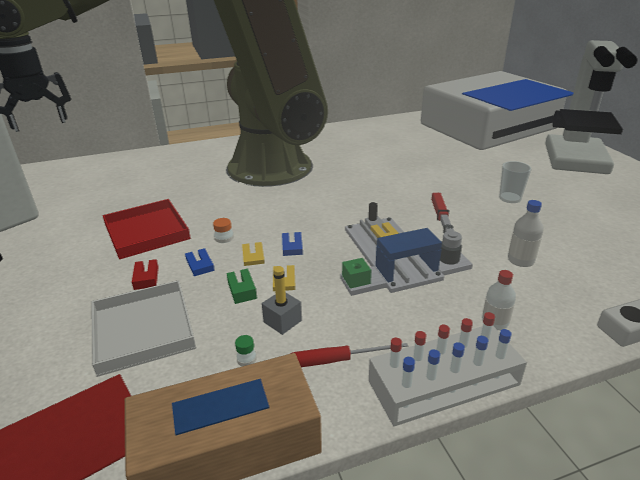

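Top view: the bridge is at (251,192), the terminal at (294,195) and the wrench runs from (212,195) to (192,243). The probe stand is at (357,175). The yellows are at (344,221), (360,260) and on the carriage at (252,232). The blues are at (326,262) and (403,262), the green at (377,218) and the red at (446,258).

There are three tray shapes: (447,200) white, and (448,330) and (485,130) red. The white one fits the description. Next I'll measure and take a crop to confirm it.

```bash
cat >> h.py <<'E'
def hsvmask(c,lo,hi):
    h=cv2.cvtColor(c['image'],cv2.COLOR_BGR2HSV); return cv2.inRange(h,np.array(lo),np.array(hi))
COL={'yellow':((20,120,90),(35,255,255)),'blue':((100,130,60),(125,255,255)),'green':((50,120,50),(85,255,255)),'red':((0,150,80),(8,255,255)),'orange':((8,150,120),(17,255,255))}
def blobs(c,col,amin=15):
    m=hsvmask(c,*COL[col]); cs,_=cv2.findContours(m,cv2.RETR_EXTERNAL,cv2.CHAIN_APPROX_NONE); out=[]
    for k in cs:
        M=np.zeros_like(m); cv2.drawContours(M,[k],-1,255,-1); 
        if (M>0).sum()>=amin:
            out.append((k,(M&m)>0))
    return out
def rectw(c,k,z):
    "min-area rect of contour cast on plane z: centre, long, short, angle of long side"
    P=np.array([onplane(c,u,v,z)[:2] for u,v in k[:,0]],np.float32)
    (ctr,(w,h),a)=cv2.minAreaRect(P)
    if w<h: w,h,a=h,w,a+90
    return np.array(ctr),w,h,np.radians(a)
E
python3 - <<'E'
from h import *
c=cam('top'); W=cloud(c)
for col in COL:
    for k,m in blobs(c,col):
        u,v=k[:,0].mean(0); z=np.median(W[m][:,2]); ct,w,h,a=rectw(c,k,z)
        print(col,np.round([u,v]),m.sum(),'zmed %.1f zmax %.1f'%(z,np.percentile(W[m][:,2],95)),np.round(ct,1),np.round([w,h],1),round(a,3))
im=c['image'][150:290,170:490]; cv2.imwrite('pics/crop1.png',cv2.resize(im,None,fx=2.5,fy=2.5,interpolation=cv2.INTER_CUBIC))
E
```

```text
yellow [360. 261.] 322 zmed 9.9 zmax 14.3 [ 438.3 -146.5] [68.5 41.5] 3.0
yellow [251. 232.] 367 zmed 42.2 zmax 47.2 [510.3 137.2] [69.  41.8] 0.007
yellow [343. 221.] 305 zmed 10.0 zmax 14.5 [ 545.2 -106.2] [68.5 40.8] 2.877
yellow [359. 165.] 32 zmed 118.7 zmax 123.5 [ 663.8 -140.8] [15.1 13.1] 1.559
blue [  2. 418.] 524 zmed 143.7 zmax 147.7 [ 76.8 673.8] [194.3  19.8] 0.102
blue [637. 346.] 57 zmed 134.8 zmax 150.2 [ 213.3 -766.8] [25.6 13.8] 3.01
blue [403. 262.] 307 zmed 15.0 zmax 19.5 [ 431.6 -260.3] [65.6 41. ] 0.131
blue [326. 262.] 267 zmed 15.1 zmax 19.4 [433.7 -56.5] [65.5 38.4] 2.897
blue [250. 191.] 906 zmed 81.8 zmax 85.8 [608.9 135. ] [110.8  53. ] 1.559
blue [147. 168.] 76 zmed 139.6 zmax 143.7 [654.8 384.8] [23.8 22.1] 0.047
blue [408.  91.] 650 zmed 83.4 zmax 87.5 [ 880.2 -280.7] [112.4  42.9] 1.559
blue [310.  79.] 19 zmed 99.4 zmax 102.6 [907.5 -20.9] [12.3 11.6] 0.735
blue [295.  79.] 19 zmed 99.2 zmax 102.8 [907.2  18.6] [14.4  9.2] 2.837
blue [280.  79.] 20 zmed 100.4 zmax 103.1 [906.6  59.5] [14.3  7.9] 3.141
blue [265.  80.] 20 zmed 99.2 zmax 103.7 [907.7  9
[... 210 characters left out ...]
.1 [607.2  24.8] [43.6 36.9] 3.133
green [386. 148.] 63 zmed 45.6 zmax 50.2 [ 734.4 -222.1] [22.8 21.4] 3.104
red [447. 330.] 3574 zmed 4.2 zmax 24.3 [ 252.1 -366.1] [166.9 161.7] 0.191
red [445. 258.] 304 zmed 19.4 zmax 24.1 [ 440.4 -369.7] [65.  42.1] 3.018
red [191. 244.] 206 zmed 70.4 zmax 75.4 [475.1 285.6] [83.3 18.5] 2.802
red [343. 136.] 214 zmed 24.2 zmax 29.7 [ 778.1 -109.2] [93.  19.8] 1.398
red [218. 117.] 34 zmed 110.8 zmax 116.3 [798.5 217.1] [16.6 15.4] 0.023
red [484. 131.] 3295 zmed 6.2 zmax 11.0 [ 799.4 -499.7] [203.1 144. ] 1.868
red [54. 93.] 56 zmed 50.3 zmax 54.4 [899.4 676.9] [28.1 14.7] 1.559
orange [381. 293.] 149 zmed 45.1 zmax 49.1 [ 346.5 -195.4] [33.1 32.9] 1.559
```

View pics/crop1.png

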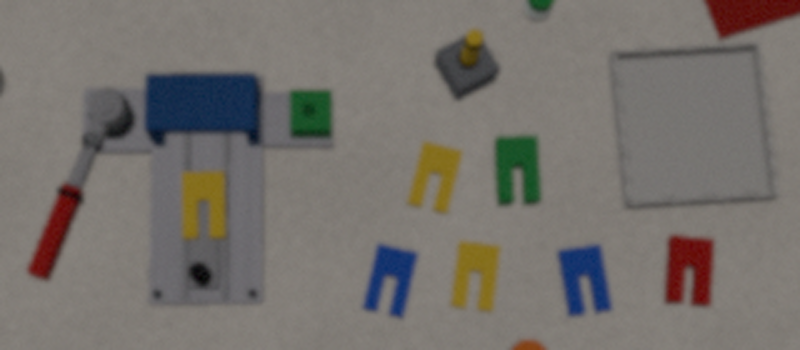

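The crop confirms the white tray at (447,200). All seven packers are present, and one 10 mm yellow is already on the saddle. I'll leave it in and add yellow10a and yellow10b. Red, both blues and green go in the tray. Before that I'll touch the knob to check the camera against the arm.

```bash
cat >> h.py <<'E'
def quat(phi):
    x=np.array([np.cos(phi),np.sin(phi),0]); y=np.array([0,0,-1.]); m=np.stack([x,y,np.cross(x,y)],1)
    q=R.from_matrix(m).as_quat(); return [q[3],q[0],q[1],q[2]]
def att(x,y,phi):
    "jaw axis phi (mod pi), choosing the smaller wrist turn"
    a=np.arctan2(y,x); j=(a-phi+np.pi/2)%np.pi-np.pi/2; return quat(a-j)
def go(x,y,z,phi): bot.move_to([x,y,z],att(x,y,phi))
def line(x,y,z,**k): return bot.servo_line([x,y,z],**k)
def tip(w): return 19-76*(1-np.sqrt(1-(w/2/76)**2))   # fingertip reach at opening w
def st(): 
    s=bot.read_state(); return s['clock'],s['ee_pos'],s['ft_force'],s['grip_width']
YAW=-0.015
def mrot(v,yaw=YAW): 
    c,s=np.cos(yaw),np.sin(yaw); return np.array([c*v[0]-s*v[1],s*v[0]+c*v[1]])
E
python3 - <<'E'
from h import *
np.set_printoptions(precision=2,suppress=True)
c=cam('top'); g=cv2.cvtColor(c['image'],cv2.COLOR_BGR2GRAY); sub=g[250:270,240:262]<45
v,u=np.nonzero(sub); W=cloud(c)
zz=W[250:270,240:262][sub]; print('knob px',u.mean()+240,v.mean()+250,len(u), zz[zz[:,2]>60].mean(0), (zz[:,2]>60).sum())
K=np.array([510.3,137.2])+mrot([-75,0]); print('K',K)
go(K[0],K[1],160,YAW+np.pi/2); print(st())
bot.move_gripper(50); line(K[0],K[1],66); print(st())
for sgn in(1,-1):
    p=K+mrot([0,sgn*22]); print(line(p[0],p[1],66,speed=20,until_force=3)); print(st()); line(K[0],K[1],66)
print(st())
E
```

```text
knob px 249.70833333333334 259.4583333333333 48 [434.56 136.74  70.52] 43
K [435.31 138.32]
(2.8167, array([435.53, 137.86, 160.03]), array([-0.29,  0.5 , -0.19]), 85.30919417913414)
(4.0333, array([435.7 , 138.45,  66.67]), array([-0.78,  0.74,  0.64]), 49.94856690099684)
True
(4.8083, array([435.52, 153.86,  65.88]), array([ 1.12, -4.29,  3.09]), 49.86029449093035)
True
(5.8167, array([435.09, 123.51,  65.96]), array([0.4 , 5.4 , 1.95]), 50.01342999214588)
(6.0667, array([435.29, 138.44,  66.  ]), array([ 0.39, -0.62,  0.2 ]), 50.4733065396694)
```

```bash
python3 - <<'E'
from h import *
np.set_printoptions(precision=2,suppress=True)
K=np.array([435.3,138.7])
line(*K,120); go(*K,120,YAW); line(*K,68)
p=K+mrot([-22,0]); print(line(*p,68,speed=20,until_force=7)); print(st()); line(*K,68)
p=K+mrot([22,0]); print(line(*p,68,speed=15,until_force=2)); print(st()); line(*K,68); line(*K,120)
print(st())
c=cam('top');W=cloud(c)
for k,m in blobs(c,'yellow')+blobs(c,'green')+blobs(c,'blue'):
    u,v=k[:,0].mean(0)
    if 150<v<280 and 240<u<300: print(np.round([u,v]),rectw(c,k,np.median(W[m][:,2])), m.sum())
# tray
m=((abs(W[...,2]-26)<7)&(abs(W[...,0]-600)<130)&(W[...,1]<-270)&(W[...,1]>-500)).astype(np.uint8)*255
cs,_=cv2.findContours(m,cv2.RETR_EXTERNAL,cv2.CHAIN_APPROX_NONE)
for k in cs:
    if len(k)>60: print('tray',len(k),k[:,0].mean(0),rectw(c,k,28))
E
```

```text
True
(9.225, array([421.08, 138.95,  68.15]), array([ 4.31,  0.53, -1.17]), 49.860220129614774)
True
(10.5167, array([451.84, 138.39,  67.67]), array([-0.57, -0.25, -0.15]), 49.99727713766209)
(11.275, array([435.33, 138.64, 119.55]), array([-0.13,  0.39, -1.07]), 50.16900365281408)
[294. 195.] (array([607.25,  24.76]), 43.61784744262695, 36.88911819458008, np.float64(3.133350702648216)) 246
[250. 191.] (array([608.92, 134.98]), 110.77095031738281, 53.03205108642578, np.float64(1.5593512588522265)) 910
tray 469 [447.78 199.6 ] (array([ 596.26, -383.1 ]), 171.96131896972656, 162.0945281982422, np.float64(0.04976029944077629))
```

```bash
cat >> h.py <<'E'
np.set_printoptions(precision=2,suppress=True)
BIAS=np.array([1.0,0.4]); K0=np.array([436.3,138.7]); S0=K0+mrot([75,0])
TH={'red':20,'blue':15,'green':25,'yellow':10}
def find(col,near,rad=60):
    "bench packer: centre, long-axis angle in (-pi/2,pi/2)"
    c=cam('top'); W=cloud(c); best=None
    for k,m in blobs(c,col,150):
        ct,w,h,a=rectw(c,k,TH[col]); d=np.linalg.norm(ct-near)
        if d<rad and 55<w<76 and 32<h<50 and (best is None or d<best[0]): best=(d,ct+BIAS,(a+np.pi/2)%np.pi-np.pi/2)
    return None if best is None else best[1:]
def tray():
    c=cam('top'); W=cloud(c)
    m=((abs(W[...,2]-26)<7)&(abs(W[...,0]-600)<150)&(W[...,1]<-270)&(W[...,1]>-520)).astype(np.uint8)*255
    cs,_=cv2.findContours(m,cv2.RETR_EXTERNAL,cv2.CHAIN_APPROX_NONE)
    k=max(cs,key=lambda k:cv2.contourArea(cv2.convexHull(k)))
    ct,w,h,a=rectw(c,k,28); return ct+BIAS,(a+np.pi/2)%np.pi-np.pi/2,w,h
E
python3 - <<'E'
from h import *
print(S0,tray(),bot.ik([634,-422,120],att(634,-422,.05)))
p,a=find('yellow',np.array([438,-146])); print(p,a)
phi=a+np.pi/2
go(*p,120,phi); bot.move_gripper(60,30)
print(line(*p,30), line(*p,5,speed=25,until_force=5)); print(st(),'pred',tip(60))
E
```

```text
[511.29 137.58] (array([ 597.56, -382.57]), np.float64(0.04842365472847643), 171.4839630126953, 162.21463012695312) [-0.64  0.9   0.89 -0.    1.35 -0.69]
[ 439.02 -145.93] -0.141930906608847
False True
(14.2167, array([ 439.  , -145.93,   13.91]), array([-2.23,  0.61, 10.39]), 60.129224358168514) pred 12.828361000384358
```

```bash
cat >> h.py <<'E'
GZ=19.5   # TCP height over packer underside when gripped
def pick(p,a,gz=GZ,at=True):
    if at:
        bot.move_to([*p,120],quat(a-np.pi/2)); bot.move_gripper(62,40)
    line(*p,gz); bot.move_gripper(30,40); w=bot.read_state()['grip_width']
    line(*p,130,speed=250); print('picked width',w,bot.read_state()['grip_width']); return w
def stack_on(top):
    q=quat(YAW-np.pi/2); bot.move_to([*S0,150],q); line(*S0,top+GZ+6)
    f=line(*S0,top+GZ-2,speed=20,until_force=4); print('touch',f,st()); bot.dwell(.2)
    bot.move_gripper(60); line(*S0,150,speed=250); bot.dwell(.1)
E
python3 - <<'E'
from h import *
p=np.array([439.02,-145.93]); a=-0.142
w=pick(p,a,at=False)
if 40<w<48:
    stack_on(42)
    r=find('yellow',np.array([546,-106])); print(r)
    if r:
        w=pick(*r)
        if 40<w<48: stack_on(52)
bot.move_to([480,-50,200],quat(YAW-np.pi/2))
print(st()); c=cam('top'); cv2.imwrite('pics/crop2.png',cv2.resize(c['image'][150:290,170:490],None,fx=2.5,fy=2.5)); 
E
```

```text
picked width 42.81294157510006 42.63970977882694
touch True (17.5667, array([511.93, 137.64,  61.58]), array([ 1.32, -0.14,  4.83]), 42.390698595025476)
(array([ 545.91, -105.8 ]), np.float64(-0.265010094809349))
picked width 42.66655273375653 41.898659440315
touch True (23.625, array([512.27, 137.65,  72.85]), array([ 0.72, -0.46,  5.4 ]), 42.354670467630534)
(25.5083, array([480.04, -49.31, 199.36]), array([-0.88,  1.4 , -0.46]), 59.76180975203849)
```

View pics/crop2.png

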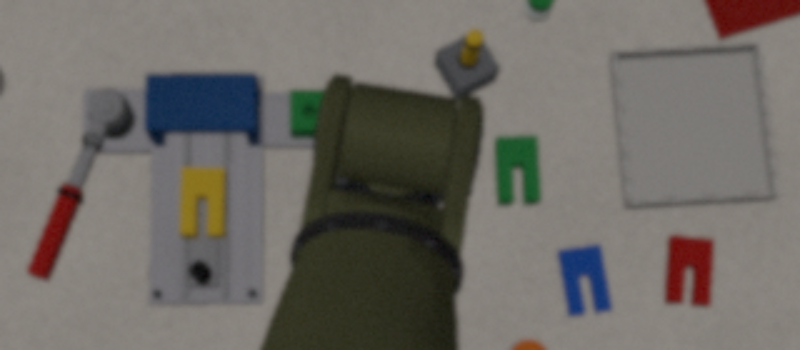

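The stack of three yellows is on the saddle at crop (203,202). I'll square it with two light squeezes, then put the four spares in the tray.

```bash
cat > spare.py <<'E'
from h import *
def spare(col,near,slot):
    r=find(col,np.array(near)); print(col,r)
    if r is None: return False
    w=pick(*r)
    if not 40<w<48: return False
    ct,a,tw,th=tray(); print('tray',ct,a,tw,th)
    c,s=np.cos(a),np.sin(a); t=ct+np.array([c*slot[0]-s*slot[1],s*slot[0]+c*slot[1]])
    bot.move_to([*t,120],att(*t,a)); line(*t,GZ+4+8); f=line(*t,GZ+2,speed=25,until_force=4); print('down',f,st()[1])
    bot.move_gripper(51); line(*t,120,speed=250); return True
E
python3 - <<'E'
from h import *
from spare import spare
for phi,z,w in((YAW,48.5,70),(YAW-np.pi/2,54,44)):
    bot.move_to([*S0,150],quat(phi)); bot.move_gripper(85 if w==70 else 60,20); line(*S0,z)
    bot.move_gripper(w-15,20); print(st()); bot.dwell(.2); bot.move_gripper(84 if w==70 else 60); line(*S0,150,speed=250)
print(spare('blue',(434,-57),(-36,38)))
print(spare('green',(548,-192),(36,38)))
print(st())
E
```

```text
(28.1333, array([511.98, 137.69,  49.64]), array([-0.29, -0.7 ,  7.66]), 69.75422923030153)
(32.025, array([511.86, 137.75,  55.1 ]), array([-0.6 ,  0.13,  6.23]), 43.8208527064024)
blue (array([434.56, -56.18]), np.float64(-0.2443571473977304))
picked width 42.68677257294808 42.55087704348058
tray [ 597.38 -382.75] 0.05213709581226644 171.91136169433594 162.18080139160156
down True [ 559.94 -347.05   24.31]
True
green (array([ 549.37, -192.5 ]), np.float64(0.04169286045200482))
picked width 43.53149808161473 43.11075615147085
tray [ 597.49 -382.64] 0.04842232730912044 171.64105224609375 162.0804901123047
down True [ 632.09 -343.23   24.68]
True
(46.8583, array([ 631.6 , -342.96,  120.54]), array([-0.57,  0.11,  0.1 ]), 50.89683899770142)
```

```bash
python3 - <<'E'
from h import *
from spare import spare
print(spare('blue',(432,-260),(-36,-38)))
print(spare('red',(441,-369),(36,-38)))
bot.move_to([400,-250,250],quat(-1.8)); print(st())
c=cam('top'); cv2.imwrite('pics/crop3.png',cv2.resize(c['image'][150:290,170:490],None,fx=2.5,fy=2.5)); 
E
```

```text
blue None
False
red None
False
(48.5083, array([ 400.23, -250.12,  249.73]), array([ 0.82, -0.53,  0.07]), 50.803666485405024)
```

View pics/crop3.png

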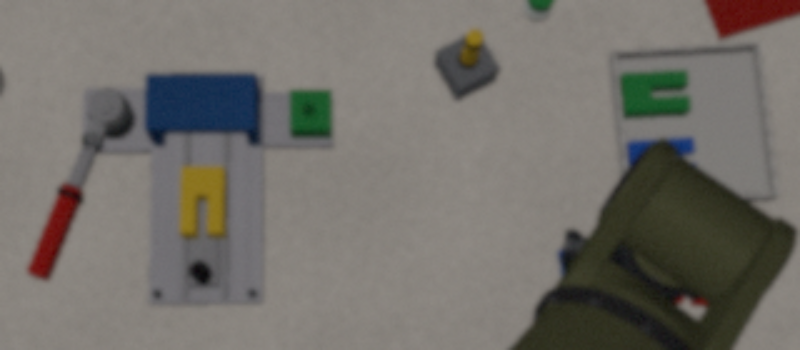

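Green and one blue are in the tray. The arm hid the other two packers, so I'll clear it before looking.

```bash
python3 - <<'E'
from h import *
from spare import spare
def park(): bot.move_to([420,0,250],quat(-1.6))
park(); c=cam('top')
for k,m in blobs(c,'yellow',200): print('yellow at z62',rectw(c,k,62))
ok=spare('blue',(432,-260),(-36,-38)); print(ok); park()
print(spare('red',(441,-369),(36,-38))); park(); print(st())
for col,z in(('red',24),('blue',19),('green',29)):
    for k,m in blobs(cam('top'),col,150):
        r=rectw(c,k,z); 
        if r[1]<80: print(col,r)
print(tray()); c=cam('top'); cv2.imwrite('pics/crop4.png',cv2.resize(c['image'][150:290,170:490],None,fx=2.5,fy=2.5)); 
E
```

```text
yellow at z62 (array([509.92, 136.13]), 71.2591781616211, 43.53523254394531, np.float64(0.007154451711186622))
blue (array([ 432.81, -259.79]), np.float64(0.13599495356565527))
picked width 42.99718884004691 42.78515804861979
tray [ 597.28 -382.81] 0.0497602994407762 171.92111206054688 161.881591796875
down True [ 563.69 -422.86   24.74]
True
red (array([ 441.63, -368.82]), np.float64(-0.10301426675757241))
picked width 43.12282180026533 43.06120288210253
tray [ 597.41 -382.56] 0.0497602994407762 171.64036560058594 162.36944580078125
down True [ 635.66 -419.01   24.63]
True
(66.7417, array([420.28,  -0.23, 249.83]), array([ 0.13,  0.11, -0.89]), 50.842691560367115)
red (array([ 633.68, -418.38]), 71.2376937866211, 42.16992950439453, np.float64(1.6166401815366023))
green (array([611.86,  25.24]), 44.17850112915039, 37.370216369628906, np.float64(3.133350702648216))
green (array([ 629.74, -341.74]), 65.76787567138672, 42.34546661376953, np.float64(1.6200000214066572))
(array([ 597.48, -382.57]), np.float64(0.048422123410849505), 171.64109802246094, 162.21456909179688)
```

View pics/crop4.png

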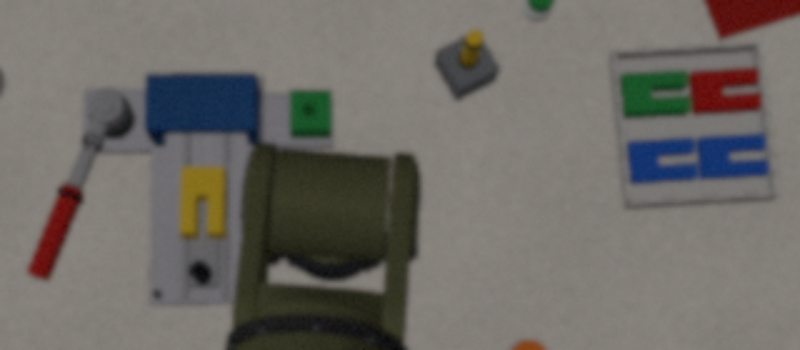

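All four spares lie flat in the white tray. Next I'll slide the carriage home.

```bash
python3 - <<'E'
from h import *
b=K0+mrot([-45,0]); q=quat(YAW-np.pi/2)
bot.move_to([*b,160],q); bot.move_gripper(0,30); line(*b,68)
e=K0+mrot([-21+108,0]); print(line(*e,68,speed=40,until_force=9)); print(st(), 'slide', (st()[1][0]-K0[0]+21))
bot.dwell(.2); b=st()[1][:2]+mrot([-30,0]); line(*b,68); line(*b,200); bot.move_to([350,-150,250],quat(-1.6))
c=cam('top'); cv2.imwrite('pics/crop5.png',cv2.resize(c['image'][160:280,170:310],None,fx=5,fy=5,interpolation=cv2.INTER_CUBIC))
c=cam('scene'); cv2.imwrite('pics/crop6.png',cv2.resize(c['image'][180:300,330:490],None,fx=5,fy=5,interpolation=cv2.INTER_CUBIC))
E
```

```text
True
(71.7333, array([515.25, 137.52,  67.56]), array([-1.16,  0.47,  0.68]), -0.052825725613603436) slide 99.95038901213996
```

View pics/crop5.png

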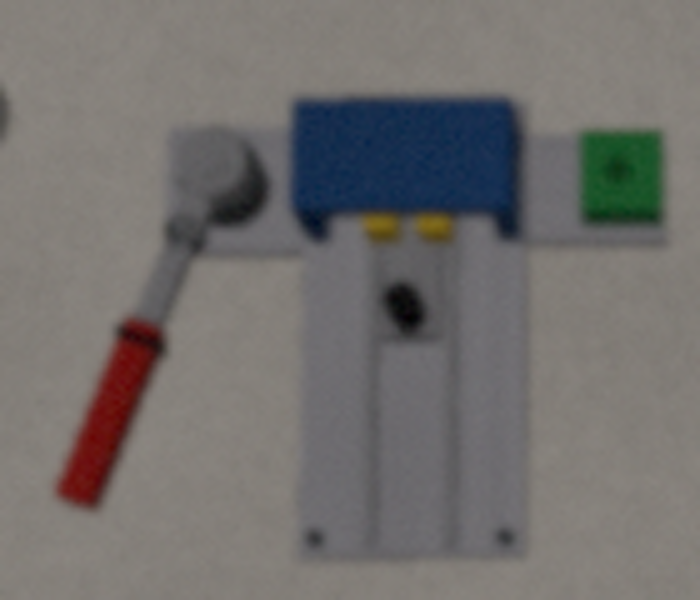

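View pics/crop6.png

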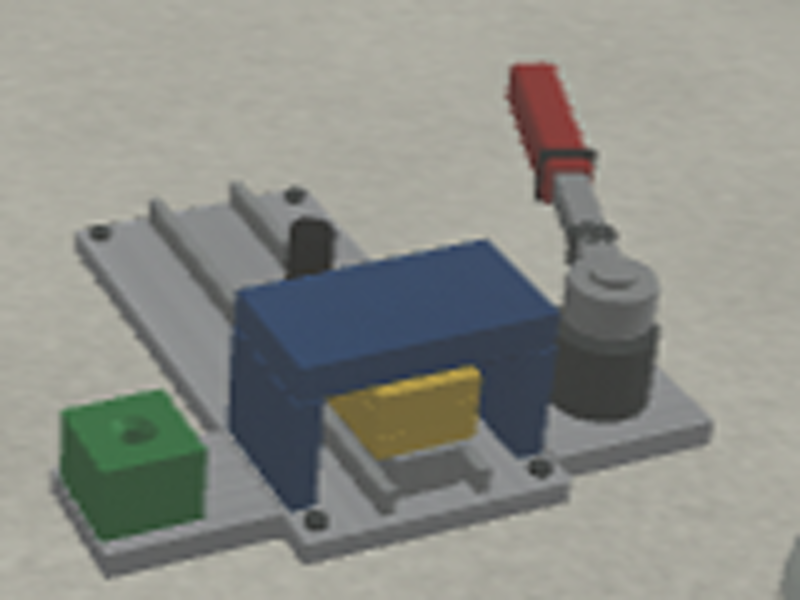

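The slide measured 99.95 mm, so the carriage is home. The stack is flush under the bridge, with its yellow front visible at scene crop (410,400). Next is the wrench. I'll put the jaws loosely around the handle, follow the arc about the bolt, then bend about the neck.

```bash
cat >> h.py <<'E'
BR=S0+mrot([100,0]); BOLT=BR+mrot([0,100]); TERM=BR+mrot([0,-112])
def hdir(t): return mrot([-np.cos(t),np.sin(t)])
def hperp(t): return mrot([np.sin(t),np.cos(t)])
def handle():
    c=cam('top')
    for k,m in blobs(c,'red',120):
        ct,w,h,a=rectw(c,k,71)
        if np.linalg.norm(ct-BOLT)<230 and w<110 and h<30:
            d=mrot(ct+BIAS-BOLT,-YAW); t=np.arctan2(d[1],-d[0]); return ct+BIAS,t,np.hypot(*d),(np.pi-a+YAW)%np.pi
E
python3 - <<'E'
from h import *
r=handle(); print(BOLT,r); t0=(r[1]+r[3])/2
def pose(t,lead,z):
    p=BOLT+150*hdir(t)+lead*hperp(t); phi=np.arctan2(*hperp(t)[::-1]); return [*p,z],att(*p,phi)
p,q=pose(t0,0,150); bot.move_to(p,q); bot.move_gripper(42,30); p,q=pose(t0,0,64); print('ins',line(*p,speed=60,until_force=8)); bot.move_gripper(32); print(st())
w=bot.read_state()['grip_width']/2-11
for t in np.arange(t0+.05,0.74,.08).tolist()+[.72]:
    p,q=pose(t,w,64); bot.servo_line(p,q,speed=60); s=st(); print(round(t,3),'F',s[2],'perp',s[2][:2]@hperp(t))
E
```

```text
[612.78 236.06] (array([475.9, 285.5]), np.float64(0.33160273472946056), np.float64(145.536719573195), np.float64(0.3320602237819271))
ins False
(78.7083, array([471.77, 287.07,  64.15]), array([ 0.08,  0.07, -0.04]), 31.85653609123485)
0.382 F [-0.71 -0.57  0.6 ] perp -0.7988433506034922
0.462 F [0.13 0.18 0.6 ] perp 0.21930544923165746
0.542 F [0.38 0.21 0.01] perp 0.37768182223411195
0.622 F [ 1.15 -0.45  0.44] perp 0.32145763694323415
0.702 F [ 0.28 -0.19 -0.33] perp 0.044806983271063805
0.72 F [ 0.02  0.55 -0.06] perp 0.4186383734543182
```

```bash
python3 - <<'E'
from h import *
w=bot.read_state()['grip_width']/2-11
N=BOLT+40*hdir(.75)
for b in (-.02,0,.02,.04,.06,.09,.12,.15,.18):
    t=.75+b; g=N+110*hdir(t)+w*hperp(t); q=att(*g,np.arctan2(*hperp(t)[::-1]))
    bot.servo_line([*g,64],q,speed=20); s=st(); print(b,'perp',s[2][:2]@hperp(t),'err',(s[1][:2]-g)@hperp(t))
    if abs(s[2][:2]@hperp(t))>25: break
c=cam('top'); cv2.imwrite('pics/crop7.png',cv2.resize(c['image'][160:280,170:310],None,fx=5,fy=5,interpolation=cv2.INTER_CUBIC))
E
```

```text
-0.02 perp -0.28396747038453957 err 0.057151552806823366
0 perp -0.5806834153696138 err 0.040635582540996175
0.02 perp -2.8106759118567393 err -0.16324046828699204
0.04 perp -4.292266242703039 err -0.036183844710103434
0.06 perp -3.4925444478810057 err 0.027298955419461764
0.09 perp -2.914414257835444 err 0.0970191607036951
0.12 perp -2.643817852937579 err 0.07032439517279415
0.15 perp -3.149925313911189 err 0.06934093735147298
0.18 perp -2.7098154682061484 err 0.06336655731083915
```

View pics/crop7.png

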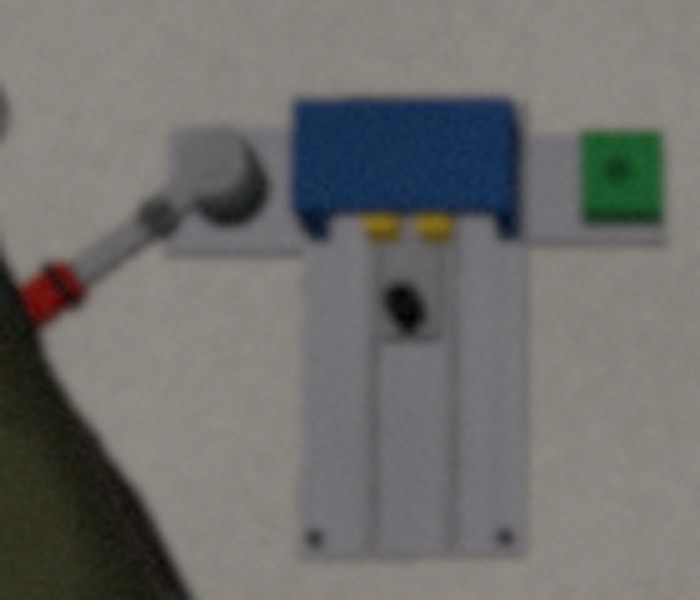

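The force peaked and then fell, and the neck at (158,215) is visibly bent. I'll release the wrench, check its angle, and locate the probe with both cameras.

```bash
python3 - <<'E'
from h import *
s=st(); p=s[1][:2]-4*hperp(.93); line(*p,64,speed=40); bot.move_gripper(45); line(*p,180,speed=200)
bot.move_to([420,-60,250],quat(-1.6)); r=handle(); print(r)
N=BOLT+40*hdir(.75); d=mrot(r[0]-N,-YAW); print('handle dir from neck',np.arctan2(d[1],-d[0]),'bend',np.arctan2(d[1],-d[0])-.75, r[3]-.75)
c=cam('top'); W=cloud(c)
for k,m in blobs(c,'yellow',15):
    u,v=k[:,0].mean(0)
    if 345<u<375 and v<190: print('probe top',rectw(c,k,119)[:3],np.array([onplane(c,*x,119)[:2] for x in np.argwhere(m)[:,::-1]]).mean(0)+BIAS)
g=cv2.cvtColor(c['image'],cv2.COLOR_BGR2GRAY); x=np.argwhere(g[186:202,286:302]<45); print('hole px',g[186:202,286:302].min(),len(x))
gm=cv2.GaussianBlur(g,(3,3),0)[189:200,289:299]; i=np.unravel_index(gm.argmin(),gm.shape); print('hole',onplane(c,289+i[1],189+i[0],46)[:2]+BIAS,'model',TERM)
s=cam('scene'); 
for k,m in blobs(s,'yellow',40):
    x,y,w,h=cv2.boundingRect(k); print('scene yellow',x,y,w,h)
    if 255<x<300 and y>255:
        # axis: ray plane through blob centre column; sample at grip mid and top
        vv,uu=np.nonzero(m); 
        for z in(119,84): print(z,onplane(s,uu.mean(),vv.mean() if z==84 else y+5,z)[:2])
print(st()[0])
E
```

```text
(array([519.68, 347.68]), np.float64(0.8605681706360202), np.float64(145.34736510661747), np.float64(0.8941579224145203))
handle dir from neck 0.9023437658701711 bend 0.15234376587017107 0.1441579224145203
probe top (array([ 663.69, -140.75]), 15.131108283996582, 13.123764991760254) [ 663.45 -141.04]
hole px 37 10
hole [613.47  27.69] model [609.6   24.09]
scene yellow 275 277 11 26
119 [ 703.46 -150.02]
84 [ 681.25 -146.31]
scene yellow 274 267 10 9
119 [ 676.26 -145.42]
84 [ 627.01 -134.65]
scene yellow 396 254 30 17
86.3333
```

```bash
python3 - <<'E'
from h import *
c=cam('top'); s=cam('scene')
P=np.array([664.5,-140.5]); tiles=[]
for cc,(u0,v0,w,h),pts in((s,(245,255,70,85),[(*P,119),(*P,49),(*P,45)]),(c,(335,150,40,48),[(*(P-BIAS),119),(*(P-BIAS),49),(*(P-BIAS),45)]),(c,(280,182,30,36),[(*(TERM-BIAS),46)]),(s,(335,255,44,52),[(*TERM,46)])):
    f=560/h; im=cv2.resize(cc['image'][v0:v0+h,u0:u0+w],None,fx=f,fy=f,interpolation=cv2.INTER_CUBIC)[:560,:200*2]
    for p in pts:
        u,v=proj(cc,p); print(p,round(u,1),round(v,1)); cv2.circle(im,(int((u-u0+.5)*f),int((v-v0+.5)*f)),3,(255,0,255),-1)
    tiles.append(cv2.resize(im,(400,300*560//560*1)) if 0 else im)
def fit(i): 
    o=np.zeros((560,480,3),np.uint8); o[:i.shape[0],:min(480,i.shape[1])]=i[:,:480]; return o
out=np.vstack([np.hstack([fit(tiles[0]),fit(tiles[1])]),np.hstack([fit(tiles[2]),fit(tiles[3])])])
cv2.imwrite('pics/crop8.png',cv2.resize(out,(600*960//1120,600)))
g=cv2.cvtColor(c['image'],cv2.COLOR_BGR2GRAY).astype(float)[189:199,288:299]
w=np.clip(np.median(g)-6-g,0,None); v,u=np.mgrid[189:199,288:299]; print(np.round(g).astype(int)); uc,vc=(w*u).sum()/w.sum(),(w*v).sum()/w.sum(); print(uc,vc,onplane(c,uc,vc,46)[:2]+BIAS)
E
```

```text
(np.float64(664.5), np.float64(-140.5), 119) 279.3 267.5
(np.float64(664.5), np.float64(-140.5), 49) 281.8 299.2
(np.float64(664.5), np.float64(-140.5), 45) 281.9 301.0
(np.float64(663.5), np.float64(-140.9), 119) 359.1 164.6
(np.float64(663.5), np.float64(-140.9), 49) 356.5 173.3
(np.float64(663.5), np.float64(-140.9), 45) 356.4 173.8
(np.float64(608.6003758684292), np.float64(23.68769820014436), 46) 294.4 194.4
(np.float64(609.6003758684292), np.float64(24.08769820014436), 46) 355.6 264.4
[[63 64 62 63 60 63 62 64 63 63 61]
 [65 61 63 62 61 56 60 62 59 63 62]
 [64 64 63 56 53 48 52 57 63 60 63]
 [62 61 58 53 46 45 46 52 59 58 61]
 [60 64 57 49 39 36 39 48 55 61 63]
 [65 61 55 50 41 42 42 50 54 61 61]
 [62 61 59 53 44 47 45 48 58 63 61]
 [63 66 58 54 56 51 53 59 61 60 60]
 [61 62 63 64 59 60 60 59 62 60 65]
 [63 64 63 58 62 62 59 62 61 60 63]]
293.07865168539325 193.43258426966293 [612.29  27.49]
```

View pics/crop8.png

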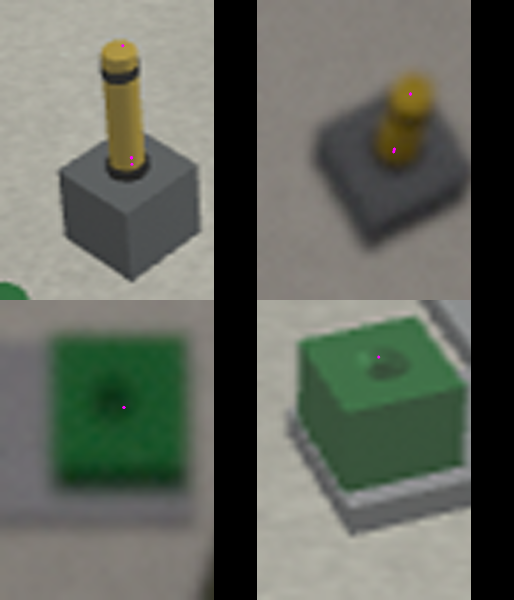

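Probe: the model point (664.5,-140.5) falls on the probe in both views. Terminal: the hole sits about 1.4 px up and left of my model point in the top view, and to the lower right in the scene view. The mount yaw may be off, so I'll check it from the plate's four screws.

```bash
python3 - <<'E'
from h import *
c=cam('top'); s=cam('scene')
top=[onplane(c,170+x/5-.4,160+y/5-.4,12)[:2]+BIAS for x,y in((314,537),(505,537))]
sc=[onplane(s,330+x/5-.4,180+y/5-.4,12)[:2] for x,y in((295,195),(100,232),(540,467),(316,520))]
print(top,np.array(sc)); d=lambda a,b:np.arctan2(*(b-a)[::-1])
print('yaw top',d(top[1],top[0])-np.pi/2,'scene y',d(sc[1],sc[0])-np.pi/2,d(sc[3],sc[2])-np.pi/2,'scene x',d(sc[0],sc[2]),d(sc[1],sc[3]))
print('hole scene', onplane(s,330+136/5-.4,180+430/5-.4,46)[:2])
E
```

```text
[array([423.88, 188.82]), array([422.74,  88.58])] [[422.39 187.46]
 [420.83  87.64]
 [651.85 186.41]
 [651.38  86.54]]
yaw top -0.011348555487447065 scene y -0.015584156640850777 -0.004713796513513779 scene x -0.004604928514026802 -0.004753636173083245
hole scene [614.02  24.75]
```

```bash
cat > probe.py <<'E'
from h import *
T=np.array([611.6,26.0])
E
python3 - <<'E'
from probe import *
P=np.array([664.5,-140.5]); a=np.arctan2(P[1],P[0])
ph=a+.0
bot.move_to([*P,190],quat(ph-np.pi/2)); bot.move_gripper(50,20); print(line(*P,78,speed=80,until_force=8)); 
bot.move_gripper(10,20); print(st()); bot.move_gripper(40); 
line(*P,78+60,speed=150); bot.move_to([*P,138],quat(ph)); line(*P,78,speed=80); bot.move_gripper(10,60); bot.dwell(.2); print(st())
line(*P,185,speed=100); print(st())
bot.move_to([*T,185],quat(YAW/2)) if False else None
np.save('P.npy',P)
c=cam('scene'); cv2.imwrite('pics/crop9.png',cv2.resize(c['image'][150:340,200:400],None,fx=3,fy=3))
E
```

```text
False
(89.725, array([ 664.6 , -140.55,   78.27]), array([-0.72,  0.42,  3.17]), 17.827727355345637)
(93.4583, array([ 664.78, -140.57,   78.76]), array([-0.4 , -0.74,  6.13]), 16.434605339609323)
(94.675, array([ 664.26, -140.45,  184.1 ]), array([-0.85, -0.89, -0.66]), 16.461555302302322)
```

View pics/crop9.png

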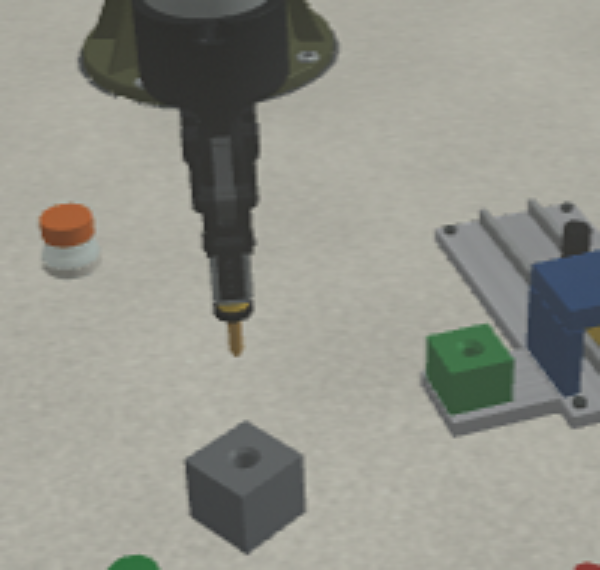

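The probe is held upright, with the pin at (235,340). Now I'll insert it in the terminal.

```bash
python3 - <<'E'
from probe import *
P=np.load('P.npy'); q=quat(np.arctan2(P[1],P[0]))
bot.move_to([*T,185],q); line(*T,116,speed=120)
done=False
for o in [(0,0),(2,0),(-2,0),(0,2),(0,-2),(2,2),(-2,-2),(2,-2),(-2,2)]:
    t=T+o; line(*t,116,speed=60); f=line(*t,77,speed=30,until_force=5); s=st(); print(o,f,s[1],s[2])
    if s[1][2]<84: done=True; break
if done:
    f=line(*s[1][:2],s[1][2]-4,speed=10,until_force=8); s=st(); print('push',f,s); bot.dwell(1.4); print(st())
    np.save('T.npy',s[1])
E
```

```text
(0, 0) True [611.54  25.99  79.77] [-0.69  0.19  6.02]
push True (97.7417, array([611.58,  26.02,  79.74]), array([-2.58, -0.79,  6.46]), 16.41303399130385)
(99.1417, array([611.58,  25.99,  79.76]), array([-1.62, -1.42,  6.57]), 16.574271601139998)
```

The probe is fully home: TCP z is 79.76 and 79.76 was expected. It was held 1.4 s under about 6 N. Now it goes back to the stand.

```bash
python3 - <<'E'
from probe import *
P=np.load('P.npy'); T=np.load('T.npy'); q=quat(np.arctan2(P[1],P[0]))
line(*T[:2],185,speed=120); bot.move_to([*P,185],q); line(*P,115,speed=120)
f=line(*P,77,speed=30,until_force=5); s=st(); print(f,s)
if s[1][2]<82:
    bot.dwell(.2); bot.move_gripper(45); line(*P,190,speed=120); bot.move_to([400,-100,260],quat(-1.6))
    r=handle(); N=BOLT+40*hdir(.75); print(r, tray(), st())
    c=cam('top'); s=cam('scene')
    a=cv2.resize(c['image'][150:290,170:490],(800,350)); b=cv2.resize(s['image'][170:370,80:500],(525,250))
    o=np.zeros((600,800,3),np.uint8); o[:350]=a; o[350:,:525]=b; cv2.imwrite('pics/fin.png',o)
E
```

```text
True (102.75, array([ 664.4 , -140.48,   78.78]), array([-0.91,  1.23,  5.05]), 16.505722814611556)
(array([519.66, 347.73]), np.float64(0.8607284780819738), np.float64(145.39655723468206), np.float64(0.9131758220748855)) (array([ 597.39, -382.72]), np.float64(0.049217630434402304), 171.71510314941406, 161.93609619140625) (105.7167, array([ 400.51, -100.13,  259.76]), array([ 0.67,  0.38, -0.4 ]), 45.20471374597183)
```

View pics/fin.png

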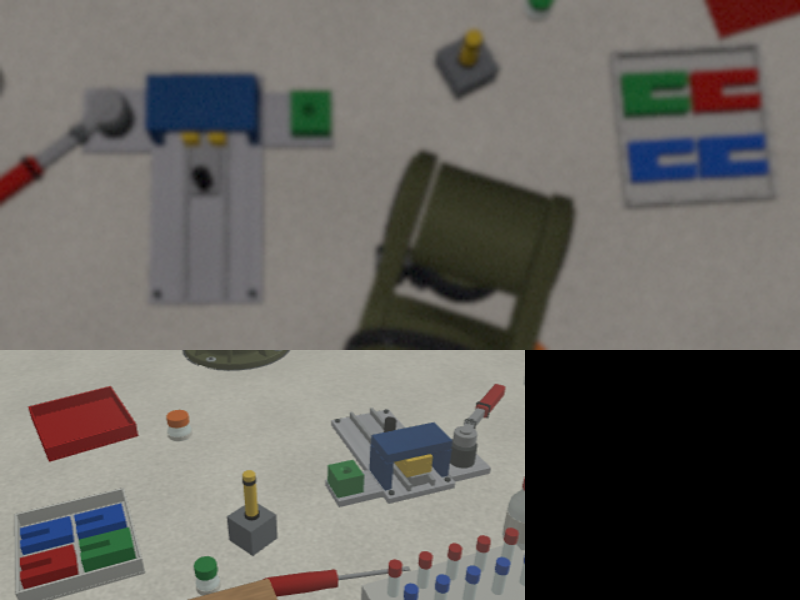

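The final view shows everything in place: spares in the tray at (692,125), probe upright in its stand at (468,55), stack under the bridge at (205,138), and the wrench bent.

```bash
python3 -c "
from rig import bot
print(bot.finish_job())"
```

```text
the job is handed in; nothing more can be done
None
```

The job is done and handed in, about 106 s into the 210 s allowed. I saw no failures; `finish_job` gives no verdict.

- **Packers:** I left yellow10c on the saddle and stacked yellow10a and yellow10b on it, making 30 mm, then squared the stack with two light squeezes. The red, green and both blue packers lie flat in the white tray.
- **Carriage:** It slid 99.95 mm to its end stop, and I saw no sign of the stack jamming under the bridge.
- **Wrench:** The push force peaked and then dropped as the neck clicked. The camera puts the bend at about 0.15 rad (readings 0.144 to 0.163). That is past the 0.1 click and well below the 0.45 damage level.
- **Probe:** It went fully home in the green terminal at the expected height, was held 1.4 s under about 6 N, and is back upright in its stand.

**One disagreement:** I worked with a mount yaw of -0.015 rad, while the plate's screws later suggested about -0.005 to -0.011. The stack may therefore be about 1 mm off centre and up to 0.01 rad out of square. The same check led me to correct the terminal position by about 2 to 3 mm before inserting the probe.

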